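# Clip the snap-hook pull handle onto the tray carrier

### The job

Take the wooden pull handle with the sprung snap hook (not the plain open hook) and clip it onto the upright bar of the bracket on the carrier that holds the round lacquered trays (not the tins): push the gate straight against the bar until the bar is inside the hook and the gate has sprung fully shut. Leave it clipped, lying flat on the bench, and let go.

Things in the scene. Friction and masses are not known exactly. Their poses are not given: they have to be found in the camera images.
- pull_hook: Pull handle with a snap hook, 0.14 to 0.23 kg, lying flat on the bench. Origin: centre of the wooden handle's underside; +x along the handle to the hook, z up. Handle 110 long (x -55 to 55), 26 wide, 30 high; balances near x = 36. Steel bow of 9 mm round bar, centred 15 above the underside: back web at x = 72, side bars at y = 29 and -29, front end x = 152, mouth facing +x.
- gate (a joint): The hook's gate, a dark 40 mm bar across the mouth at x = 140 of the handle's frame, hinged about z at y = -22. 0 = shut; up to 1.5 rad as it swings inwards, towards the handle; never outwards. A spring shuts it: pushed in its middle it gives at about 3 N, and under 10 N takes it past. Push so that the eye's bar enters centred between y = -9 and 9 (best 0).
- hook_home (a point): Point inside the snap hook's bow, at x = 87, y = 0, 15 above the handle's underside, axes as the handle. The bar is home when its axis is within about 6 mm of here: it is then nearly at the back web and the gate springs shut behind it. The gate lies 53 ahead of this point, the bow's front end 65 ahead.
- tray_eye (a point): On the axis of the upright bar (8 thick, 60 high, rigid) of the tray carrier's bracket, 30 above the bench. x points level from bar to carrier, the way to push; z up. Carrier: fixed wooden box 200 x 260, 55 high, its front 95 behind the bar, joined by a strap 4 high on the bench and a bar overhead, underside 48 high: push with the handle's underside 0 to 20 above the bench.

How it is judged (in metres and radians):
At the end, for the whole second after the job is handed in: The tray carrier's upright bar is inside the snap hook's bow (between its back web, side bars and gate), the gate is shut to within 0.12 rad, and the handle lies flat on the bench (underside within 12 mm of it, tilted less than 10 degrees), at rest (value of joint gate below 0.12 rad and x of tray_eye in the frame of pull_hook between 0.074 and 0.136 m and y of tray_eye in the frame of pull_hook between -0.027 and 0.027 m and height (world z) of pull_hook below 0.012 m and angle between pull_hook's own z axis and vertical below 0.175 rad and linear speed of pull_hook below 0.02 m/s); the robot touches nothing.
It also fails if it takes over 38 s, if anything falls off the work surface, if the arm or the gripper's body presses on something with over 40 N, if the wrist force passes 120 N, or if a joint passes its speed limit or range.

### The arm

A 6-joint arm with a two-finger parallel gripper is mounted at the origin on the work surface. World frame = base frame: x ahead of the robot, y to its left, z up, the work surface at z = 0. Lengths are in mm, angles in rad, forces in N, time in s.
With the tool pointing down it reaches from about 350 to 775 mm from the base axis. Payload 7.3 kg.
Tool frame: the origin (TCP) lies at the very end of the fingers, on their centre line; the grasp point (between the pads) lies 19 mm behind it; z points along the fingers, y is the line along which they close (so a half turn about z gives the same grasp; the last joint's range is limited). The gripper opens to 92 mm and grips with 3 to 60 N. Pads are 19 mm wide; open, the fingers measure 130 mm over their backs; the gripper's body (75 mm by 190 mm) begins 47 mm behind the grasp point.
Start: joints at [-1.28, 0.342, 1.524, -0, 1.275, -0.146], TCP at [222.121, -475.718, 226.741] pointing down, gripper open.
Joint ranges: [-2.53, 2.53], [-0.77, 2.02], [0.04, 2.7], [-1, 4.14], [0.28, 2.66], [-3.11, 3.11]. Speed limits (rad/s): [2.57, 2.57, 3.14, 3.14, 3.14, 3.14].

### API

Orientations are given as [roll, pitch, yaw] about the fixed x, y, z axes, in that order (R = Rz(yaw) Ry(pitch) Rx(roll)).
In Python, from plant import * gives the robot as it stands.
- The arm moves only by the tool arm_command, never from a script. Its arguments are lists of equal length, an entry for each row: "gripper": the finger opening in mm, from 0 to 91.8; "dp": the shift along the tool's x, y, z in units of 25 mm (1.0 is 25 mm), a list of three; "twist": the turn about the tool's z in units of 5 degrees (1.0 is 5 degrees). A call has exactly 5 rows; each row shifts and turns the commanded pose from where the row before left it, along the tool's axes as they then stand; what a row does not reach is not made up. A row lasts 1/8 s, in which the tool goes at most 62.5 mm and 10.7 degrees, less where a joint would pass 70% of its speed; a pose out of reach is approached as far as the arm can. A call is refused whole if a number of a shift passes 1 or a number of a turn 1, either way. A call with a gripper value outside its range is refused whole. The fingers move at their own pace and stop on an object; the grip force is fixed at half the most. Time passes only in rows, so rows that do not move let the fingers close, or fill a call up. It gives the time, the measured TCP pose, the force, the opening and the grip force at its end, in the units of the state.
- get_obs(): the state, without advancing time (a new reading comes with each control period).
- capture(name): name is "side" or "top" or "wrist"; returns the picture (480x640x3 uint8, red, green, blue); there is no depth.
- get_calibration(name): a dict with "mtx" (3x3 intrinsics, pixels), "position" and "attitude" of the camera in the world; the wrist camera has in their place "mount" (4x4, takes a point from camera to tool coordinates, whose origin is the TCP and whose axes are the flange's). Camera axes: x right, y down, z forward; pixel columns grow to the right and rows downward; lengths in mm; the calibration is good to about 2 mm. A picture is of the moment at which its call begins: read the wrist's pose just before it. get_calibration takes no time and is no camera call.
- close_job(): hands the job in; it is judged then, once.
The state is a dict: "time": time; "joint_positions": joint angles; "dq": joint speeds; "tau": joint torques, N m; "tool_pos": TCP position; "tcp_rot": TCP orientation; "contact_force": force on the tool from outside, world axes, zero at the start; "moment": the same for the moment, N m; "grip_width": finger opening in mm; "finger_force": force on a finger pad.
Only numpy, scipy, OpenCV 4.12 (cv2) and the standard library are available. Lean on these libraries where they do the work, as an engineer would, in place of code of your own. Each camera call takes 0.05 s, during which the arm holds its last target. There are 200 camera calls.

## Working session

There is one attempt and no reset: what is moved stays moved. The work goes in short steps, Python scripts to look and compute and a tool call to move; the robot and the scene stay as the last step left them, time stands still between calls to the robot, and variables do not carry over. Pictures are saved under pics/ and viewed, at most 10 in all, crops included, and the job is handed in when it is done.

Besides the shell and the picture viewer there is one more tool, called as name([rows], argument=value, ...), one row to a line, values as JSON. arm_command: Moves the arm, as the interface text tells. Its arguments: {"type":"object","properties":{"gripper":{"type":"array"},"dp":{"type":"array"},"twist":{"type":"array"}},"required":["gripper","dp","twist"]}

```bash
mkdir -p pics; python3 - <<'E'
from plant import *
import cv2
o=get_obs();print(o['time'],o['tool_pos'],o['tcp_rot'])
for n in('top','side'):
    im=capture(n);cv2.imwrite(f'pics/{n}0.png',im[:,:,::-1]);print(get_calibration(n))
print(get_calibration('wrist'))
E
```

```text
0.0 [ 221.99146379 -475.29762432  226.02722878] [-3.14003237e+00 -2.23435859e-04  4.36795939e-01]
{'mtx': array([[458.4217082 ,   0.        , 324.08080555],
       [  0.        , 458.4217082 , 234.68894636],
       [  0.        ,   0.        ,   1.        ]]), 'position': array([ 420.58376728,   91.75873289, 1048.17435481]), 'attitude': array([-3.01272718, -0.02313955, -1.55536771])}
{'mtx': array([[548.83881489,   0.        , 324.56180708],
       [  0.        , 548.83881489, 247.1795009 ],
       [  0.        ,   0.        ,   1.        ]]), 'position': array([ 44.55230418, 598.63891783, 693.15125042]), 'attitude': array([-2.30683094,  0.0126708 , -2.36106918])}
{'mtx': array([[414.91134903,   0.        , 318.58086914],
       [  0.        , 414.91134903, 242.15412046],
       [  0.        ,   0.        ,   1.        ]]), 'mount': array([[ 1.28804968e-03, -9.66598909e-01, -2.56290635e-01,
         6.83091155e+01],
       [ 9.99998465e-01,  1.54946922e-03, -8.18085121e-04,
        -1.06608026e+00],
       [ 1.18787464e-03, -2.56289187e-01,  9.66599421e-01,
        -1.58511443e+02],
       [ 0.00000000e+00,  0.00000000e+00,  0.00000000e+00,
         1.00000000e+00]])}
```

View pics/top0.png

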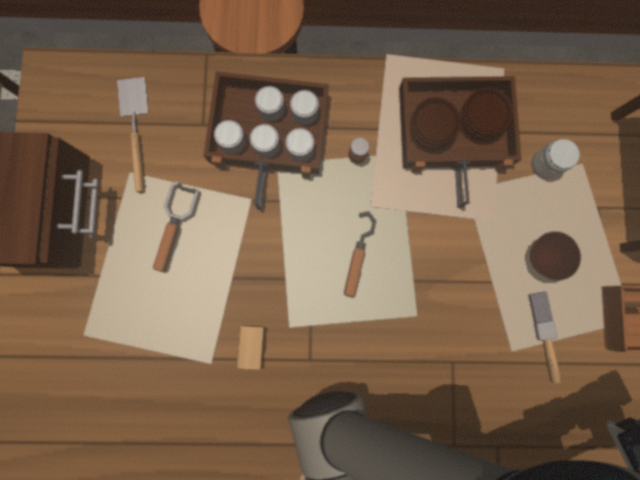

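View pics/side0.png

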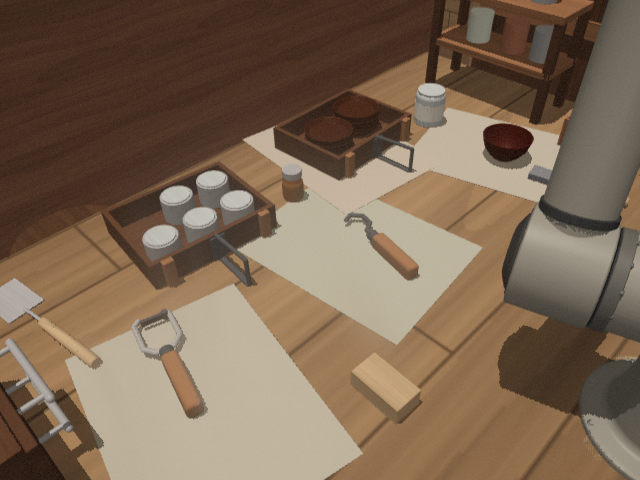

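The top picture shows the snap hook at left (handle about (160,268) to (176,222), bow to (185,185)) and the tray carrier at upper right, its bracket bar near (463,205). I'll enlarge both.

```bash
cat > h.py <<'E'
from plant import *
import cv2, numpy as np
from scipy.spatial.transform import Rotation as R
def ray(n,uv,o=None):
    c=get_calibration(n);d=np.linalg.inv(c['mtx'])@[uv[0],uv[1],1]
    if n=='wrist':
        T=c['mount'];Rt=R.from_euler('xyz',o['tcp_rot']).as_matrix()
        return Rt@T[:3,3]+o['tool_pos'],Rt@T[:3,:3]@d
    return c['position'],R.from_euler('xyz',c['attitude']).as_matrix()@d
def onz(n,uv,z,o=None):
    p,d=ray(n,uv,o);return p+d*(z-p[2])/d[2]
def proj(n,P,o=None):
    p,_=ray(n,(0,0),o);c=get_calibration(n)
    M=R.from_euler('xyz',c['attitude']).as_matrix() if n!='wrist' else R.from_euler('xyz',o['tcp_rot']).as_matrix()@c['mount'][:3,:3]
    q=c['mtx']@(M.T@(np.array(P)-p));return q[:2]/q[2]
def crop(f,x,y,w,h,k): 
    im=cv2.imread(f);return cv2.resize(im[y:y+h,x:x+w],None,fx=k,fy=k,interpolation=cv2.INTER_CUBIC)
E
python3 - <<'E'
from h import *
a=crop('pics/top0.png',140,175,75,100,5);b=crop('pics/top0.png',425,125,80,100,5)
cv2.imwrite('pics/c0.png',np.hstack([a,b]))
a=crop('pics/side0.png',120,300,100,125,4);b=crop('pics/side0.png',340,120,90,125,4)
cv2.imwrite('pics/c1.png',np.hstack([a,b]))
for uv in[(160,268),(176,222),(185,185),(463,205)]:print(onz('top',uv,15))
E
```

```text
[473.08616817 435.27545397  15.        ]
[577.64320595 405.69228039  15.        ]
[663.6704245  390.09678554  15.        ]
[ 629.88113875 -249.80384216   15.        ]
```

View pics/c0.png

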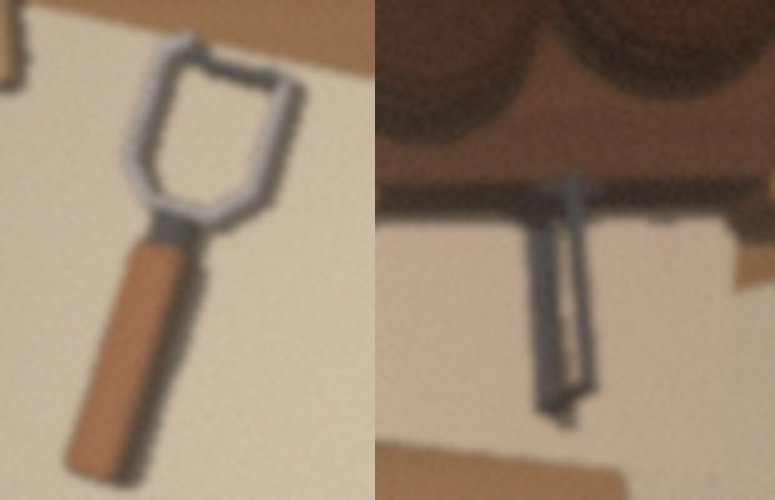

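View pics/c1.png

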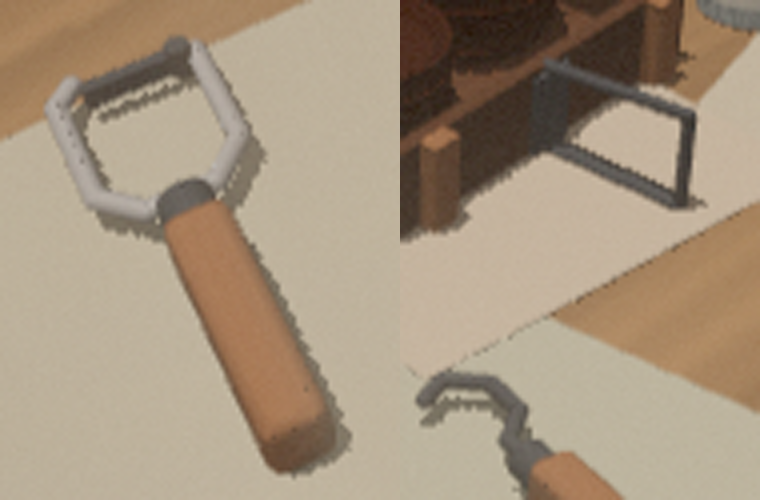

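The crops show the handle, bow and dark gate clearly, and the eye's bar runs from its top near (468,202) to its base near (461,207) in the top picture. Now fitting poses.

```bash
cat > fit.py <<'E'
from h import *
from scipy.optimize import least_squares
# model pts, pixel obs
t=lambda u,v:(140+u/5,175+v/5); s=lambda u,v:(120+u/4,300+v/4)
obs=[('top',(-55,0,30),t(93,470)),('top',(55,0,30),t(163,240)),('top',(72,0,15),t(190,213)),
('top',(110,29,15),t(147,115)),('top',(110,-29,15),t(270,150)),('top',(140,0,15),t(238,68)),
('side',(-55,0,30),s(298,418)),('side',(72,0,15),s(175,203)),('side',(140,0,15),s(130,75))]
def f(p):
    c,q=np.cos(p[2]),np.sin(p[2])
    return np.concatenate([proj(n,(p[0]+c*m[0]-q*m[1],p[1]+q*m[0]+c*m[1],m[2]))-uv for n,m,uv in obs])
r=least_squares(f,[520,420,-.25],loss='soft_l1')
print('hook',r.x);print(r.fun.reshape(-1,2).round(1))
E
python3 - <<'E'
from fit import *
tb=lambda u,v:(425+(u-375)/5,125+v/5); sb=lambda u,v:(340+(u-400)/4,120+v/4)
def tri(a,b):
    p,d=ray('top',a);q,e=ray('side',b)
    k=np.linalg.lstsq(np.stack([d,-e],1),q-p,rcond=None)[0];x,y=p+k[0]*d,q+k[1]*e;return (x+y)/2,np.linalg.norm(x-y)
print('top',onz('top',tb(590,387),57),onz('side',sb(689,113),58),tri(tb(590,387),sb(689,113)))
print('base',onz('top',tb(550,408),4),onz('side',sb(682,204),2))
print('overhead inner',onz('top',tb(573,180),54),onz('side',sb(548,65),58))
print('strap in top',onz('top',tb(540,215),4),onz('side',sb(560,150),4))
# carrier front edge top z~55: use pixels
print('front edge top',onz('top',(405,168),55),onz('top',(517,163),55))
p=r.x
for P in[(630,-250,0)]:
    pass
E
```

```text
hook [ 5.20243470e+02  4.22771709e+02 -2.51818887e-01]
[[-1.6  1.4]
 [-0.2 -0.2]
 [-1.3 -1. ]
 [ 0.2 -0.6]
 [ 0.  -0.9]
 [-1.8 -0.2]
 [ 0.5  0.4]
 [ 3.1 -2.9]
 [ 0.5  0.1]]
top [ 627.46210989 -247.22531535   57.        ] [ 630.55662693 -248.88504142   58.        ] (array([ 627.24725368, -245.42704768,   60.94503968]), np.float64(1.5117939761922718))
base [ 628.17190928 -246.3030674     4.        ] [ 627.28270374 -247.0012037     2.        ]
overhead inner [ 722.80957195 -242.93359273   54.        ] [ 717.45279201 -234.41564215   58.        ]
strap in top [ 720.64923046 -243.67635308    4.        ] [ 709.19785097 -239.50652398    4.        ]
front edge top [ 703.37680875 -107.91876182   55.        ] [ 720.51297968 -361.41498583   55.        ]
```

arm_command([
  [1,-1,0],
  [1,-1,0],
  [1,-1,0],
  [1,-1,0],
  [1,-1,0],
], gripper=[70,70,70,70,70], twist=[1,1,1,1,1])

```text
time: 0.72
tool_pos: [310.1, -322.6, 226.5]
tcp_rot: [-3.141, 0.0, -0.003]
contact_force: [0.3, 0.3, 0.2]
grip_width: 70.2
finger_force: 0.0
```

arm_command([
  [0.6,-1,0],
  [0.6,-1,0],
  [0.6,-1,0],
  [0.5,-1,0],
  [0.5,-1,0],
], gripper=[70,70,70,70,70], twist=[1,1,0.9,0,0])

```text
time: 1.35
tool_pos: [398.0, -210.1, 226.5]
tcp_rot: [-3.141, 0.001, -0.253]
contact_force: [-0.0, -1.0, 0.6]
grip_width: 70.2
finger_force: 0.0
```

arm_command([
  [0,-1,0],
  [0,-1,0],
  [0,-1,0],
  [0,-1,0],
  [0,-1,0],
], gripper=[70,70,70,70,70], twist=[0,0,0,0,0])

```text
time: 1.98
tool_pos: [428.8, -89.0, 226.4]
tcp_rot: [-3.142, 0.001, -0.253]
contact_force: [-0.6, -0.4, 0.6]
grip_width: 69.9
finger_force: 0.0
```

arm_command([
  [0,-1,0],
  [0,-1,0],
  [0,-1,0],
  [0,-1,0],
  [0,-1,0],
], gripper=[70,70,70,70,70], twist=[0,0,0,0,0])

```text
time: 2.6
tool_pos: [460.1, 32.0, 226.4]
tcp_rot: [3.141, 0.001, -0.253]
contact_force: [-0.3, 0.1, 1.1]
grip_width: 70.3
finger_force: 0.0
```

arm_command([
  [0,-1,0],
  [0,-1,0],
  [0,-1,0],
  [0,-1,0],
  [0,-1,0],
], gripper=[70,70,70,70,70], twist=[0,0,0,0,0])

```text
time: 3.22
tool_pos: [491.3, 152.9, 226.3]
tcp_rot: [3.141, 0.001, -0.253]
contact_force: [0.7, 0.7, -0.3]
grip_width: 70.2
finger_force: 0.0
```

arm_command([
  [0,-1,0],
  [0,-1,0],
  [0,-1,0],
  [0,-1,0],
  [0,-1,0],
], gripper=[70,70,70,70,70], twist=[0,0,0,0,0])

```text
time: 3.85
tool_pos: [522.5, 273.9, 226.2]
tcp_rot: [3.141, 0.001, -0.253]
contact_force: [-0.1, -0.4, -0.5]
grip_width: 69.9
finger_force: 0.0
```

arm_command([
  [-0.2,-1,0],
  [-0.2,-1,0],
  [0,-1,0],
  [0,-1,0],
  [0,-1,0],
], gripper=[70,70,70,70,70], twist=[0,0,0,0,0])

```text
time: 4.47
tool_pos: [544.2, 397.4, 226.0]
tcp_rot: [3.141, 0.001, -0.253]
contact_force: [-0.7, -0.6, -0.7]
grip_width: 70.1
finger_force: 0.0
```

```bash
python3 - <<'E'
from h import *
o=get_obs();im=capture('wrist');cv2.imwrite('pics/w0.png',im[:,:,::-1])
import pickle;pickle.dump(o,open('w0.pkl','wb'));print(o['time'],o['tool_pos'],o['tcp_rot'],o['joint_positions'])
E
```

```text
4.475 [544.15492398 397.38742292 226.01095387] [ 3.14067944e+00  7.77394852e-04 -2.52604011e-01] [ 5.17187972e-01  6.28769134e-01  1.05285415e+00 -1.15375993e-04
  1.46116317e+00  2.34060065e+00]
```

View pics/w0.png

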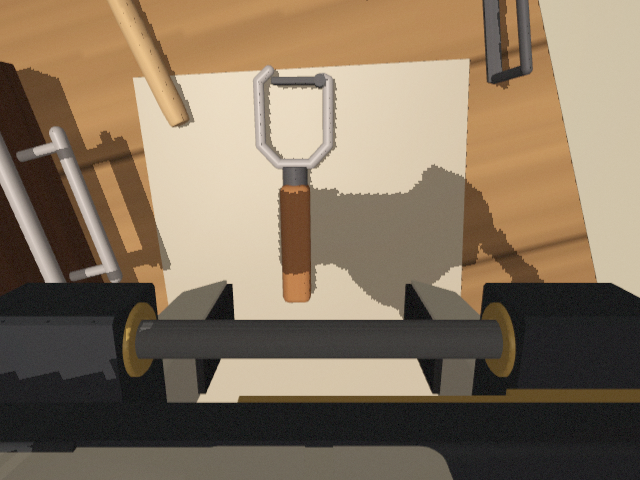

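The wrist picture shows the snap hook: handle rear (297,296), front (295,186), web (294,163), side bars at columns 260 and 330 (row 110), gate along row 81.

```bash
python3 - <<'E'
from h import *
import pickle
from scipy.optimize import least_squares
o=pickle.load(open('w0.pkl','rb'))
obs=[((-55,0,30),(297,291)),((55,0,30),(295,186)),((72,0,15),(294,163)),((110,29,15),(259.5,110)),((110,-29,15),(330,110)),((140,0,15),(296,80))]
w=lambda p,m:(p[0]+np.cos(p[2])*m[0]-np.sin(p[2])*m[1],p[1]+np.sin(p[2])*m[0]+np.cos(p[2])*m[1],m[2])
r=least_squares(lambda p:np.concatenate([proj('wrist',w(p,m),o)-uv for m,uv in obs]),[520,420,-.25],loss='soft_l1')
p=r.x;print(p);print(r.fun.reshape(-1,2).round(1))
g=np.array(w(p,(28,0,4)));y=o['tcp_rot'][2];d=g-o['tool_pos']
print(g,'dp',np.array([d[0]*np.cos(y)+d[1]*np.sin(y),d[0]*np.sin(y)-d[1]*np.cos(y),-d[2]])/25,'twist deg',-np.degrees(p[2]-y))
E
```

```text
[ 5.21718953e+02  4.24539265e+02 -2.53306095e-01]
[[-0.4 10.8]
 [ 0.1 -4.3]
 [ 1.7 -2.8]
 [ 1.7  4.8]
 [-0.8  4.9]
 [-1.2 -2.8]]
[548.82545037 417.52229962   4.        ] dp [-0.02039704 -0.82652724  8.88043815] twist deg 0.04022647802916017
```

arm_command([
  [0,-0.83,0],
  [0,0,1],
  [0,0,1],
  [0,0,1],
  [0,0,1],
], gripper=[70,70,70,70,70], twist=[0,0,0,0,0])

```text
time: 5.15
tool_pos: [549.0, 416.3, 125.3]
tcp_rot: [3.141, 0.001, -0.253]
contact_force: [-0.3, -1.0, 0.1]
grip_width: 69.9
finger_force: 0.0
```

arm_command([
  [0,0,1],
  [0,0,1],
  [0,0,1],
  [0,0,1],
  [0,0,0.8],
], gripper=[70,70,70,70,70], twist=[0,0,0,0,0])

```text
time: 5.78
tool_pos: [548.9, 416.2, 5.1]
tcp_rot: [3.14, 0.001, -0.253]
contact_force: [-1.0, 1.0, -0.4]
grip_width: 69.5
finger_force: 0.0
```

arm_command([
  [0,0,0],
  [0,0,0],
  [0,0,0],
  [0,0,0],
  [0,0,0],
], gripper=[20,20,20,20,20], twist=[0,0,0,0,0])

```text
time: 6.4
tool_pos: [549.6, 417.0, 7.2]
tcp_rot: [-3.141, -0.001, -0.253]
contact_force: [-0.8, -0.7, 3.0]
grip_width: 26.1
finger_force: 30.0
```

arm_command([
  [0,0,-0.5],
  [0,0,-1],
  [0,0,-1],
  [0,0,-1],
  [0,0,-1],
], gripper=[20,20,20,20,20], twist=[0,0,0,0,0])

```text
time: 7.02
tool_pos: [549.3, 416.7, 120.7]
tcp_rot: [-3.142, -0.0, -0.253]
contact_force: [0.1, -0.1, -1.0]
grip_width: 25.8
finger_force: 30.0
```

arm_command([
  [0,0.5,-1],
  [0,1,-1],
  [0,1,-1],
  [0,1,-0.6],
  [0,1,0],
], gripper=[20,20,20,20,20], twist=[-0.8,-0.8,-0.8,-0.8,-0.4])

```text
time: 7.65
tool_pos: [538.9, 304.8, 211.7]
tcp_rot: [-3.14, -0.003, 0.063]
contact_force: [-0.7, 0.0, -2.3]
grip_width: 26.1
finger_force: 30.0
```

arm_command([
  [0,1,0],
  [0,1,0],
  [0,1,0],
  [0,1,0],
  [0,1,0],
], gripper=[20,20,20,20,20], twist=[0,0,0,0,0])

```text
time: 8.28
tool_pos: [546.0, 179.7, 209.9]
tcp_rot: [3.142, -0.0, 0.062]
contact_force: [-0.5, -0.2, -1.9]
grip_width: 25.5
finger_force: 30.0
```

arm_command([
  [0,1,0],
  [0,1,0],
  [0,1,0],
  [0,1,0],
  [0,1,0],
], gripper=[20,20,20,20,20], twist=[0,0,0,0,0])

```text
time: 8.9
tool_pos: [553.7, 55.0, 210.0]
tcp_rot: [3.141, -0.001, 0.062]
contact_force: [-0.4, -0.4, -1.1]
grip_width: 26.2
finger_force: 30.0
```

arm_command([
  [0,1,0],
  [0,1,0],
  [0,1,0],
  [0,1,0],
  [0,1,0],
], gripper=[20,20,20,20,20], twist=[0,0,0,0,0])

```text
time: 9.52
tool_pos: [561.4, -69.8, 209.9]
tcp_rot: [3.141, -0.0, 0.062]
contact_force: [0.5, 0.5, -1.3]
grip_width: 26.0
finger_force: 30.0
```

arm_command([
  [-0.4,1,0],
  [-0.4,1,0],
  [-0.4,1,0],
  [-0.4,1,0],
  [0,0,0],
], gripper=[20,20,20,20,20], twist=[0,0,0,0,0])

```text
time: 10.15
tool_pos: [527.2, -172.7, 209.9]
tcp_rot: [3.141, -0.0, 0.059]
contact_force: [0.8, 0.5, -1.7]
grip_width: 25.8
finger_force: 30.0
```

```bash
python3 - <<'E'
from h import *
o=get_obs();im=capture('wrist');cv2.imwrite('pics/w1.png',im[:,:,::-1])
import pickle;pickle.dump(o,open('w1.pkl','wb'));print(o['time'],o['tool_pos'],o['tcp_rot'])
print(proj('wrist',(631,-247,60),o),proj('wrist',(631,-247,0),o))
E
```

```text
10.15 [ 527.24561166 -172.65541305  209.85754903] [ 3.14098212e+00 -4.14832472e-04  5.90099476e-02]
[435.09153667  85.95951438] [415.69861142  93.65594743]
```

View pics/w1.png

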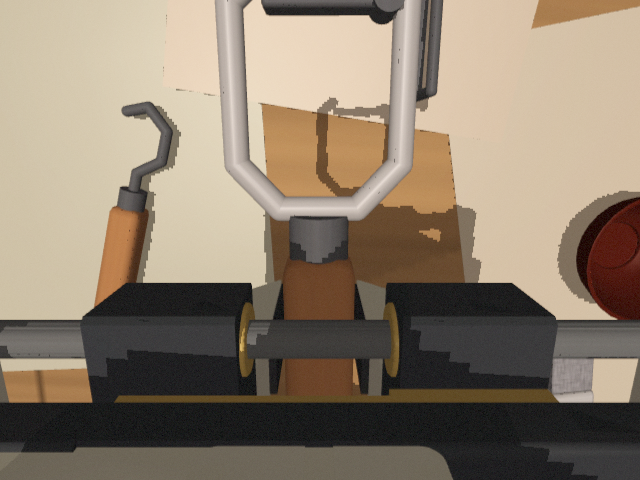

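The held hook is centred on the tool (side bars at columns 230 and 405, web (319,207)). The eye's bar top near (432,95) is partly hidden behind the bow, so I'll shift sideways and ahead for a clear view.

arm_command([
  [0.8,-0.8,0],
  [0.8,-0.8,0],
  [0.8,0,0],
  [0,0,0],
  [0,0,0],
], gripper=[20,20,20,20,20], twist=[0,0,0,0,0])

```text
time: 10.82
tool_pos: [584.6, -127.0, 209.2]
tcp_rot: [-3.141, 0.001, 0.062]
contact_force: [0.5, 0.2, -2.7]
grip_width: 25.6
finger_force: 30.0
```

```bash
python3 - <<'E'
from h import *
o=get_obs();im=capture('wrist');cv2.imwrite('pics/w2.png',im[:,:,::-1])
import pickle;pickle.dump(o,open('w2.pkl','wb'));print(o['time'],o['tool_pos'],o['tcp_rot'])
cv2.imwrite('pics/w2c.png',crop('pics/w2.png',400,0,200,200,3))
print(proj('wrist',(631,-247,60),o),proj('wrist',(631,-247,0),o))
E
```

```text
10.825 [ 584.64519261 -127.04625893  209.15444919] [-3.14135543e+00  8.05724698e-04  6.21623674e-02]
[487.13532493 173.05608722] [460.26641204 166.430119  ]
```

View pics/w2c.png

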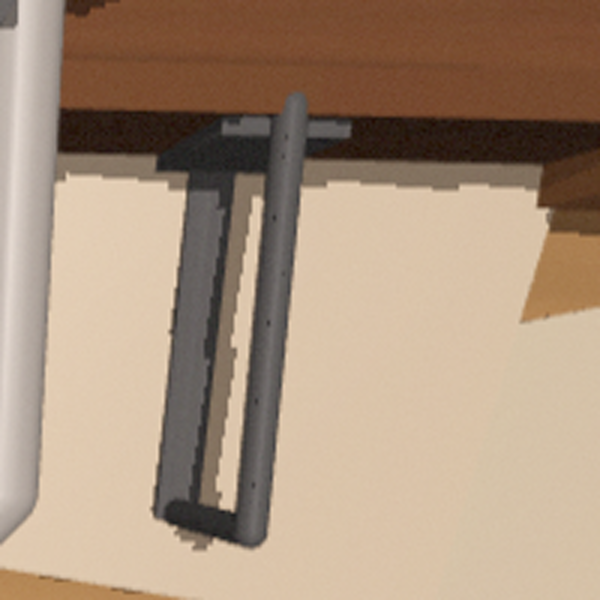

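The crop shows the overhead bar from (252,532) at the upright to (290,110), and the strap's centre line from (177,510) to (211,175) (3x, offset 400,0).

```bash
python3 - <<'E'
from h import *
import pickle
o=pickle.load(open('w2.pkl','rb'));t=lambda u,v:(400+u/3,v/3)
P=lambda u,v,z:onz('wrist',t(u,v),z,o)
a,b=P(252,532,56),P(290,110,56);c,d=P(177,510,4),P(211,175,4)
for x,y in((a,b),(c,d)):print(x,y,np.arctan2(*(y-x)[1::-1]))
e,f=P(60,75,55),P(600,90,55);g,h=P(60,155,0),P(540,163,0)
for x,y in((e,f),(g,h)):print(x,y,np.arctan2(*(y-x)[1::-1])+np.pi/2)
# hook in hand from w1
o=pickle.load(open('w1.pkl','rb'));Rm=R.from_euler('xyz',o['tcp_rot'])
for uv in((319,207),(230,100),(405,100),(320,7)):print(Rm.inv().apply(onz('wrist',uv,o['tool_pos'][2]+9,o)-o['tool_pos']))
E
```

```text
[ 627.43784512 -246.82354322   56.        ] [ 723.09024411 -239.59266416   56.        ] 0.07545186701333893
[ 628.13515745 -245.00604869    4.        ] [ 717.59957114 -240.71104037    4.        ] 0.047971176869736266
[ 727.2358835 -186.3808278   55.       ] [ 731.93388895 -309.93336234   55.        ] 0.03800604511699346
[ 720.71702956 -200.21158441    0.        ] [ 726.98668576 -331.00050801    0.        ] 0.04790054181574899
[41.49018527 -0.84590671 -8.98330742]
[ 78.45822415 -31.32662605  -8.98658123]
[78.53416025 28.49136763 -8.95002912]
[107.08831268  -0.623336    -8.9559593 ]
```

arm_command([
  [-0.9,0.98,0],
  [-0.9,0.98,0],
  [-0.9,0.98,0],
  [-0.9,0.98,0],
  [-0.9,0.98,0],
], gripper=[20,20,20,20,20], twist=[0.14,0,0,0,0])

```text
time: 11.5
tool_pos: [477.8, -256.5, 209.6]
tcp_rot: [3.141, -0.0, 0.049]
contact_force: [0.7, 0.3, -3.3]
grip_width: 25.8
finger_force: 30.0
```

arm_command([
  [0,0,0],
  [0,0,1],
  [0,0,1],
  [0,0,1],
  [0,0,1],
], gripper=[20,20,20,20,20], twist=[0,0,0,0,0])

```text
time: 12.12
tool_pos: [479.4, -255.1, 108.7]
tcp_rot: [3.142, -0.001, 0.049]
contact_force: [-0.4, -0.6, -2.0]
grip_width: 25.8
finger_force: 30.0
```

arm_command([
  [0,0,1],
  [0,0,1],
  [0,0,1],
  [0,0,0.5],
  [0,0,0],
], gripper=[20,20,20,20,20], twist=[0,0,0,0,0])

```text
time: 12.75
tool_pos: [479.0, -255.3, 21.3]
tcp_rot: [-3.141, 0.001, 0.049]
contact_force: [-0.2, -0.1, -1.9]
grip_width: 25.7
finger_force: 30.0
```

arm_command([
  [0,0,0.35],
  [0,0,0],
  [0,0,0],
  [0,0,0],
  [0,0,0],
], gripper=[20,20,20,20,20], twist=[0,0,0,0,0])

```text
time: 13.38
tool_pos: [479.3, -255.9, 13.2]
tcp_rot: [3.141, -0.0, 0.049]
contact_force: [0.2, -0.0, -1.9]
grip_width: 26.0
finger_force: 30.0
```

```bash
python3 - <<'E'
from h import *
for n in('side','top'):
    cv2.imwrite(f'pics/{n}1.png',capture(n)[:,:,::-1])
a=crop('pics/side1.png',340,110,120,120,4);b=crop('pics/top1.png',430,150,70,120,4)
cv2.imwrite('pics/c2.png',np.hstack([a,b]))
o=get_obs();print(o['time'],o['tool_pos'],o['tcp_rot'])
E
```

```text
13.475 [ 479.25086417 -255.84829949   13.08447857] [ 3.14138975e+00 -1.77351114e-04  4.93040919e-02]
```

View pics/c2.png

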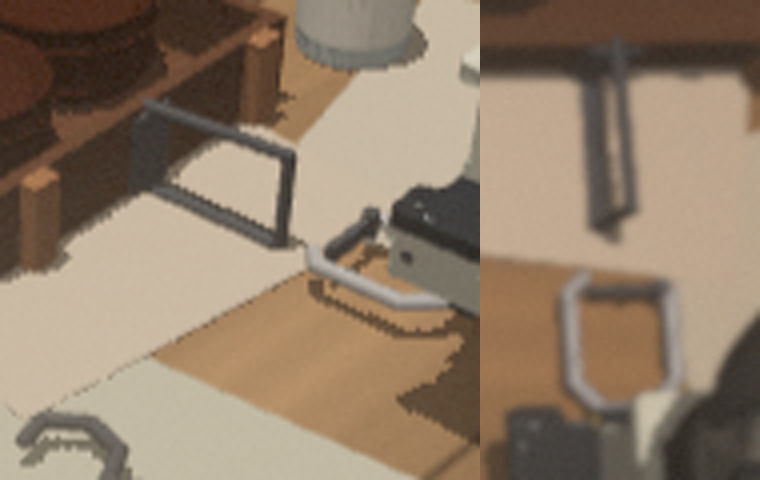

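The hook lies in line with the bar: in the top part its axis (622,340)→(620,293) runs to the bar at (614,219). Pushing.

arm_command([
  [0.5,-0.04,0],
  [0.5,0,0],
  [0.4,0,0],
  [0.4,0,0],
  [0.4,0,0],
], gripper=[20,20,20,20,20], twist=[0,0,0,0,0])

```text
time: 14.1
tool_pos: [533.6, -251.7, 12.4]
tcp_rot: [-3.141, 0.002, 0.049]
contact_force: [-4.4, -1.9, -1.1]
grip_width: 25.7
finger_force: 30.0
```

arm_command([
  [0.3,0,0],
  [0.3,0,0],
  [0.2,0,0],
  [0.2,0,0],
  [0.2,0,0],
], gripper=[20,20,20,20,20], twist=[0,0,0,0,0])

```text
time: 14.72
tool_pos: [564.8, -250.4, 13.2]
tcp_rot: [3.141, -0.001, 0.05]
contact_force: [1.1, 0.0, -1.6]
grip_width: 26.0
finger_force: 30.0
```

arm_command([
  [0.1,0,0],
  [0.1,0,0],
  [0.1,0,0],
  [0,0,0],
  [0,0,0],
], gripper=[20,20,20,20,20], twist=[0,0,0,0,0])

```text
time: 15.35
tool_pos: [571.4, -250.3, 12.9]
tcp_rot: [3.142, 0.0, 0.049]
contact_force: [-0.4, 0.1, -1.3]
grip_width: 25.9
finger_force: 30.0
```

```bash
python3 - <<'E'
from h import *
for n in('side','top'):
    cv2.imwrite(f'pics/{n}2.png',capture(n)[:,:,::-1])
a=crop('pics/side2.png',340,110,120,120,4);b=crop('pics/top2.png',430,150,70,120,4)
cv2.imwrite('pics/c3.png',np.hstack([a,b]))
o=get_obs();print(o['time'],o['tool_pos'],o['contact_force'])
E
```

```text
15.45 [ 571.43827827 -250.24511173   12.95673613] [ 0.59581638  0.06507525 -1.13824404]
```

View pics/c3.png

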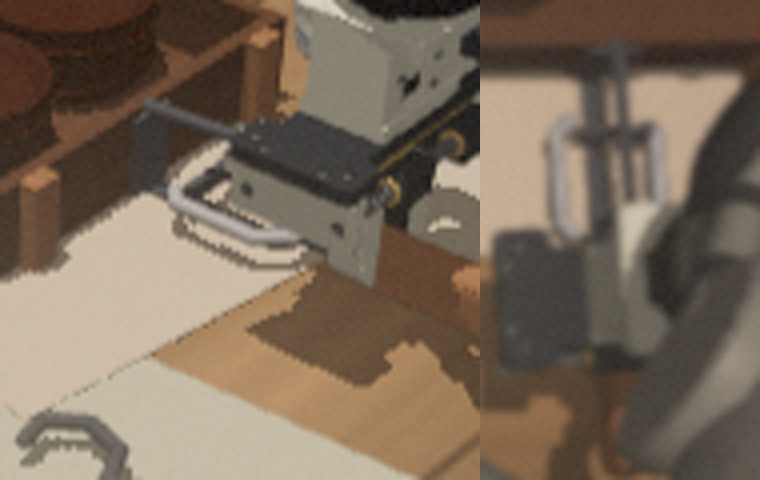

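The gate (row 130, columns 575–655 in the top part) is straight across the mouth and the bar is inside the bow, near the web. Lower and let go.

arm_command([
  [0,0,0.1],
  [0,0,0.1],
  [0,0,0.06],
  [0,0,0],
  [0,0,0],
], gripper=[20,20,20,20,20], twist=[0,0,0,0,0])

```text
time: 16.08
tool_pos: [571.4, -250.2, 7.2]
tcp_rot: [3.142, 0.0, 0.049]
contact_force: [-3.0, 1.5, 5.7]
grip_width: 26.0
finger_force: 30.0
```

arm_command([
  [0,0,0],
  [0,0,0],
  [0,0,0],
  [0,0,0],
  [0,0,0],
], gripper=[60,60,60,60,60], twist=[0,0,0,0,0])

```text
time: 16.7
tool_pos: [571.6, -250.2, 6.4]
tcp_rot: [3.142, 0.0, 0.049]
contact_force: [0.1, 1.2, 0.8]
grip_width: 59.7
finger_force: 0.0
```

arm_command([
  [0,0,-0.4],
  [0,0,-1],
  [0,0,-1],
  [-0.5,0,-1],
  [-1,0,-1],
], gripper=[60,60,60,60,60], twist=[0,0,0,0,0])

```text
time: 17.32
tool_pos: [534.3, -252.1, 118.0]
tcp_rot: [3.141, -0.001, 0.05]
contact_force: [-1.4, -0.1, 0.6]
grip_width: 60.0
finger_force: 0.0
```

arm_command([
  [-1,-1,-1],
  [-1,-1,-0.5],
  [-1,-1,0],
  [-1,-1,0],
  [0,0,0],
], gripper=[60,60,60,60,60], twist=[0,0,0,0,0])

```text
time: 17.95
tool_pos: [427.9, -155.8, 154.9]
tcp_rot: [3.142, -0.0, 0.05]
contact_force: [0.1, -0.7, 0.7]
grip_width: 60.2
finger_force: 0.0
```

```bash
python3 - <<'E'
from h import *
for n in('side','top'):
    cv2.imwrite(f'pics/{n}3.png',capture(n)[:,:,::-1])
a=crop('pics/side3.png',340,110,120,120,4);b=crop('pics/top3.png',430,150,70,120,4)
cv2.imwrite('pics/c4.png',np.hstack([a,b]))
o=get_obs();print(o['time'],o['tool_pos'],o['contact_force'])
E
```

```text
18.05 [ 430.04277208 -157.58841647  154.92503135] [ 1.2373629  -0.16494057  0.46924912]
```

View pics/c4.png

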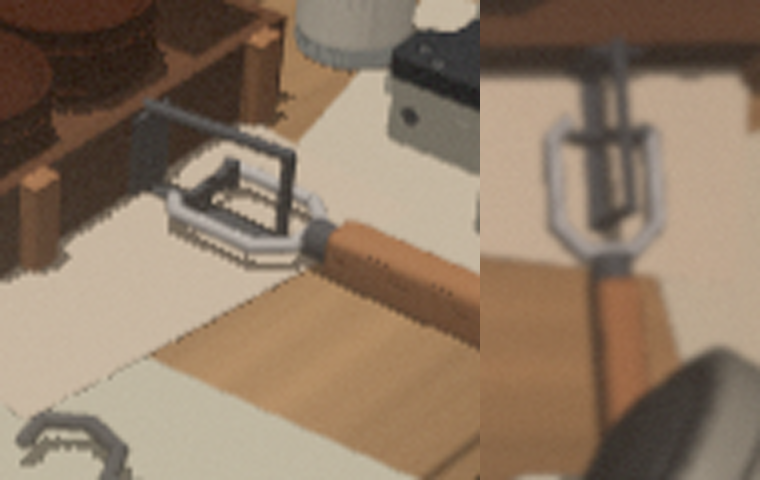

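The hook lies flat with the bar inside the bow (top part: bar base (605,222), web (605,250)) and the gate shut across at row 130.

```bash
python3 -c "
from plant import *
print(close_job())"
```

```text
the job is handed in; nothing more can be done
None
```

The snap hook is clipped onto the tray carrier's bar with the gate shut, lying flat and released. I handed the job in at about 18 s; the hand-in gave no verdict.

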